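Stow the big inspection torch in its spring holder

ROBOT

A 6-joint arm with a two-finger parallel gripper is mounted at the origin on the work surface. World frame = base frame: x ahead of the robot, y to its left, z up, the work surface at z = 0. Lengths are in mm, angles in rad, forces in N, time in s.
With the tool pointing down it reaches from about 325 to 875 mm from the base axis. Payload 4.4 kg.
Tool frame: the origin (TCP) lies on the centre line of the jaws, within the pads' length; the fingertips stand ahead of it and the grasp point (between the pads) lies 6 mm ahead of it (ctrl.tcp_to_tips is the z of the fingertips in the tool frame, in mm); z points along the fingers, y is the direction in which the jaws open and shut (so a half turn about z gives the same grasp; the last joint's range is limited). The gripper opens to 85 mm and grips with 20 to 120 N. Pads are 22 mm wide; open, the fingers measure 114 mm over their backs; the gripper's body (76 mm by 85 mm) begins 54 mm behind the grasp point. The pads swing forward as they close: fully open they stand 13 mm farther back than shut.
Start: joints at [1.123, 0.207, 1.542, -0, 1.393, -0.15], TCP at [168.175, 549.859, 256.282] pointing down, gripper open.
Joint ranges: [-2.73, 2.73], [-0.86, 2.22], [0.23, 2.46], [-1.11, 4.25], [0.08, 2.63], [-2.82, 2.82]. Speed limits (rad/s): [2.79, 2.79, 3.14, 3.14, 3.14, 3.14].

INTERFACE

Orientations are given as a 3x3 rotation matrix whose columns are the frame's x, y, z axes.
In Python, from plant import ctrl, sensors, optics gives the robot as it stands. Calls block until the motion is done:
- ctrl.move_ptp(position, orientation): joint-space move of the TCP to a pose.
- ctrl.move_l(position, rot=None, vel=150, threshold=None): straight line of the TCP; rot=None keeps the orientation; vel is the mean speed in mm/s. With threshold (N) it stops when the force on the tool has changed by that much, and returns True; else False.
- ctrl.set_joints(angles): joint-space move.
- ctrl.gripper_to(opening, force=None): finger opening in mm; force is the grip in N (None keeps the last); returns when the fingers have stopped.
- ctrl.hold(seconds).
- ctrl.solve_ik(position, orientation): joint angles nearest the present ones, or None.
- sensors.read_state(): the state.
- optics.grab_frame(name): name is "scene" or "top" or "wrist"; returns (picture, depth): 480x640x3 uint8, red, green, blue; 480x640 float32, mm along the optical axis (not along the pixel's ray), 0 where there is no reading.
- optics.camera_params(name): a dict with "mtx" (3x3 intrinsics, pixels), "k1" (the pictures are not rectified: a ray, as slopes to the right and down, at radius r is drawn at 1 + k1 r^2 times it, then the intrinsics apply), "R" (3x3) and "t" (3): a world point X has camera coordinates R X + t; the wrist camera has in their place "T_tool_cam" (4x4, takes a point from camera to tool coordinates, whose origin is the TCP and whose axes are the flange's). Camera axes: x right, y down, z forward; pixel columns grow to the right and rows downward; lengths in mm; the calibration is good to about 2 mm. A picture is of the moment at which its call begins: read the wrist's pose just before it. camera_params takes no time and is no camera call.
A pose or a line that the arm cannot do raises ctrl.MotionError and nothing moves.
- ctrl.finish_job(): hands the job in, once; it reports no verdict.
The state is a dict: "t": time; "q": joint angles; "qvel": joint speeds; "tau": joint torques, N m; "eef_pos": TCP position; "eef_rot": TCP orientation; "force": force on the tool from outside, world axes, zero at the start; "wrist_torque": the same for the moment, N m; "grip_width": finger opening in mm.
Only numpy, scipy, OpenCV 4.12 (cv2) and the standard library are available. Lean on these libraries where they do the work, as an engineer would, in place of code of your own. Each camera call takes 0.05 s, during which the arm holds its last target.

TASK

Pick up the larger of the two torches and press it down from above into the larger spring-clip holder, without dropping or slamming it in, until it is fully home in both pairs of jaws, either way round; then let go. Leave the small torch where it lies.

Things in the scene. Friction and masses are not known exactly. Their poses are not given: they have to be found in the camera images.
- torch: The larger torch, lying level: bare round dark-grey barrel, 26 mm diameter, 120 mm long. At +x the head, 46 mm long: taper, then a square black bumper 36 x 36 mm, then the lens; at -x a tail bumper of the same section, 10 mm thick. About 180 mm in all, 0.22 kg. Origin on the axis at the middle of the bare barrel, 18 mm above the table as it lies; x to the lens, z up.
- holder: The larger holder, fixed: grey plate 136 x 64 x 8 mm, origin at its underside centre, x along it, z up. Two steel spring clips, each 14 mm long, at x = -38 and +38 mm, 62 mm free between; flared mouth 48 mm wide, 71 mm above the table, 19 mm throat at 49 mm. 10 to 15 N down opens the jaws. Home: barrel along x, its middle over the origin, axis 40 mm up; merely laid in the mouth it is 58 mm up.
- small_torch: The small torch, not to be moved: same look, barrel 16 mm in diameter and 78 mm long, 22 mm square bumpers, 114 mm in all. Origin on its axis at the middle of the bare barrel, 11 mm above the table; x to its lens.
- small_holder: The small torch's own holder, fixed on the table and empty: plate 92 mm long and 39 mm wide, clips about 53 mm high. Origin: centre of the plate's underside; x along the plate.
There are look-alikes about, which are no part of the job. Leave any turquoise look-alike of the holder alone. Leave any blue look-alike of the torch alone.

How it is judged (in metres and radians):
At the end, for the whole second after the job is handed in: The larger torch lies at rest in the larger holder, fully home in both clips: its axis 40 mm above the holder's underside within 4.5 mm, its origin within 18 mm horizontally of the holder's origin, its barrel along the holder's long axis within 0.15 rad, either way round; released (z of torch in the frame of holder between 0.0355 and 0.0445 m and horizontal distance between torch and holder below 0.018 m and angle between the x axis of torch and the x axis of holder, either way round below 0.15 rad and linear speed of torch below 0.02 m/s); the robot touches nothing.
It fails at once if the small torch is moved by more than 30 mm (distance of small_torch from where it was at the start of the episode above 0.03 m).
It fails at once if the torch is dropped or slammed into the holder (faster than 0.6 m/s just above or in its mouth) (linear speed of torch above 0.6 m/s and horizontal distance between torch and holder below 0.04 m and z of torch in the frame of holder between 0.057 and 0.09 m).
It also fails if it takes over 48 s, if anything falls off the work surface, if the arm or the gripper's body presses on something with over 40 N, if the wrist force passes 120 N, or if a joint passes its speed limit or range.

## Working session

There is one attempt and no reset: what is moved stays moved. The work goes in short steps, each a Python script; the robot and the scene stay as the last script left them, time stands still between calls to the robot, and variables do not carry over. Pictures are saved under pics/ and viewed, and the job is handed in when it is done.

```bash
ls; mkdir -p pics
python3 - <<'E'
from plant import ctrl,sensors,optics
import cv2,numpy as np
for n in("scene","top"):
    p,d=optics.grab_frame(n); cv2.imwrite(f"pics/{n}0.png",p[:,:,::-1]); np.save(f"{n}0.npy",d)
    print(n,optics.camera_params(n))
print(optics.camera_params("wrist")); print(ctrl.tcp_to_tips, sensors.read_state()["t"])
E
```

```text
pics
scene {'mtx': array([[573.65418465,   0.        , 322.19592683],
       [  0.        , 573.65418465, 247.6947991 ],
       [  0.        ,   0.        ,   1.        ]]), 'k1': -0.09072903376930483, 'R': array([[ 0.77188433,  0.63574819,  0.00433706],
       [ 0.44989914, -0.54139298, -0.71027065],
       [-0.44920523,  0.55019803, -0.70391533]]), 't': array([-424.81414169, -139.97276762, 1402.8636317 ])}
top {'mtx': array([[494.92496209,   0.        , 317.43764301],
       [  0.        , 494.92496209, 236.87805241],
       [  0.        ,   0.        ,   1.        ]]), 'k1': 0.007261914020150529, 'R': array([[ 0.02616581, -0.99964913, -0.00411845],
       [-0.98782661, -0.02522395, -0.15350029],
       [ 0.15334255,  0.00808477, -0.98814002]]), 't': array([ 44.0075906 , 463.62526591, 886.13519894])}
{'mtx': array([[391.29162581,   0.        , 317.75570121],
       [  0.        , 391.29162581, 239.69025681],
       [  0.        ,   0.        ,   1.        ]]), 'k1': -0.05487746747608904, 'T_tool_cam': array([[-1.12513046e-03, -9.60460999e-01, -2.78412290e-01,
         7.05382762e+01],
       [ 9.99999340e-01, -1.01615219e-03, -5.35734886e-04,
        -1.09394572e+00],
       [ 2.31643206e-04, -2.78412709e-01,  9.60461509e-01,
        -1.17523147e+02],
       [ 0.00000000e+00,  0.00000000e+00,  0.00000000e+00,
         1.00000000e+00]])}
25.0 0.1
```

View pics/scene0.png

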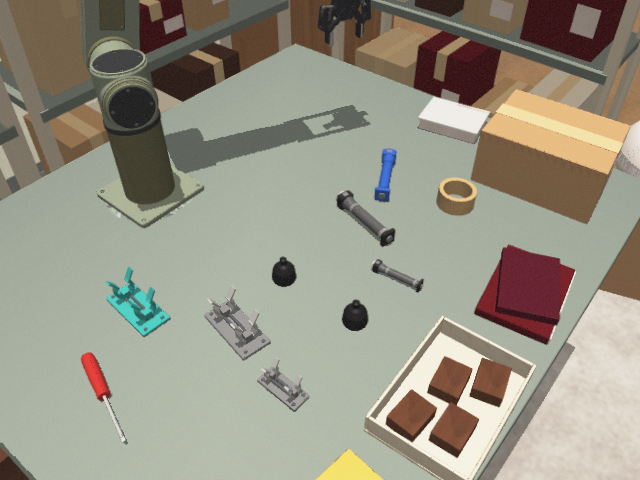

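View pics/top0.png

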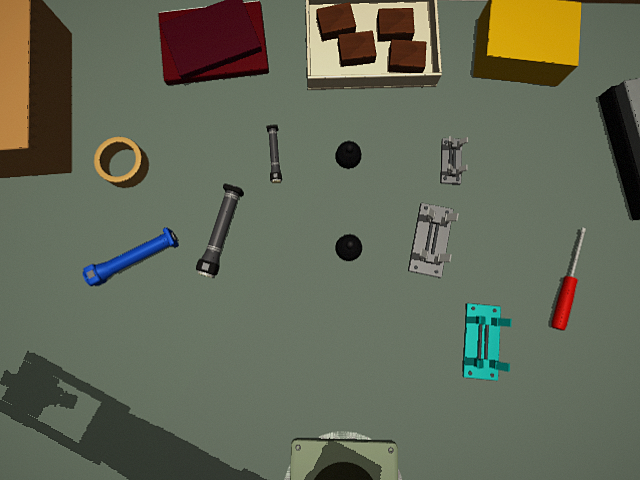

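In the top image there are three torch-like objects: a large grey one at about (220,230), a small grey one at (275,153) and a blue one at (130,257). There are also three holders: a large grey one at (432,240), a small grey one at (453,160) and a turquoise one at (483,342). The large grey torch and the large grey holder fit the description. I'll confirm both in enlarged crops.

Run:
```python
import cv2,numpy as np
p=cv2.imread("pics/top0.png")
a=cv2.resize(p[170:290,180:280],None,fx=5,fy=5,interpolation=cv2.INTER_CUBIC)[:, :]
b=cv2.resize(p[190:290,395:475],None,fx=6,fy=6,interpolation=cv2.INTER_CUBIC)
cv2.imwrite("pics/ca.png",a);cv2.imwrite("pics/cb.png",b)
```

```text
(no output)
```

View pics/ca.png

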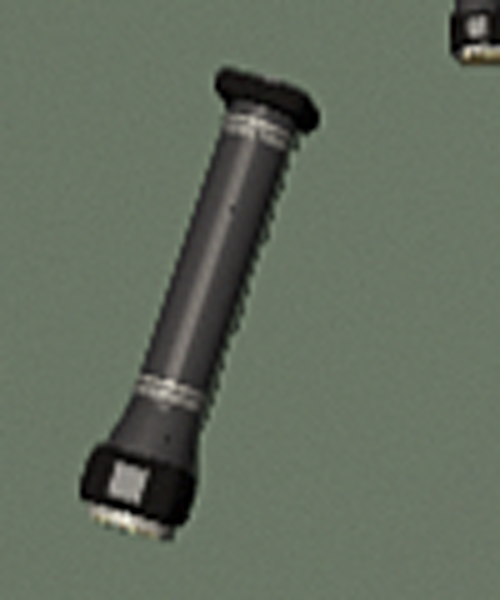

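View pics/cb.png

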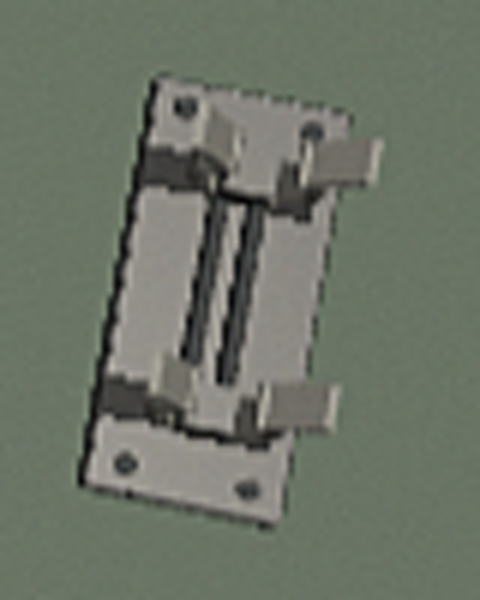

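The first crop (5x) shows the large grey torch: its tail bumper is at (267,100) and its head and lens are at (130,500). The second crop (6x) shows the grey holder with its plate corners at (152,75), (350,112), (275,527) and (85,487). Next I'll convert these pixels to positions and check them against the given sizes.

```bash
cat > h.py <<'E'
import numpy as np,cv2
from plant import ctrl,sensors,optics
def ray(C,uv):
    k=np.array([C["k1"],0,0,0,0.])
    n=cv2.undistortPoints(np.array([[uv]],float),C["mtx"],k)[0,0]
    return np.array([n[0],n[1],1.])
def w(C,uv,z,):
    R=C["R"];t=C["t"];o=-R.T@t;d=R.T@ray(C,uv);return o+d*(z-o[2])/d[2]
def wcam(T=None):
    C=dict(optics.camera_params("wrist"));s=sensors.read_state()
    Te=np.eye(4);Te[:3,:3]=s["eef_rot"];Te[:3,3]=s["eef_pos"]
    M=np.linalg.inv(Te@C["T_tool_cam"]);C["R"]=M[:3,:3];C["t"]=M[:3,3];return C
def down(a): # tool z down, tool y at world angle a (jaw direction)
    y=np.array([np.cos(a),np.sin(a),0]);z=np.array([0,0,-1.]);return np.c_[np.cross(y,z),y,z]
E
python3 - <<'E'
from h import *
C=optics.camera_params("top")
f=lambda x,y,s,o:((x+.5)/s-.5+o[0],(y+.5)/s-.5+o[1])
P=[w(C,f(x,y,6,(395,190)),8) for x,y in[(152,75),(350,112),(275,527),(85,487)]]
P=np.array(P);print(P.round(1),P.mean(0),[np.linalg.norm(P[i]-P[i-1]).round(1) for i in range(4)])
d=P[0]+P[1]-P[2]-P[3];print("hold ang",np.arctan2(d[1],d[0]))
A=w(C,f(262,110,5,(180,170)),18);B=w(C,f(165,402,5,(180,170)),18)
print(A,B,np.linalg.norm(A-B),(A+B)/2,np.arctan2(*(B-A)[1::-1]))
D=np.load("top0.npy")
o=-C["R"].T@C["t"]
for u,v in[(221,222),(217,235),(225,210),(410,260),(418,210)]:
    X=C["R"].T@(ray(C,(u,v))*D[v,u]-C["t"]);print(u,v,X.round(1))
E
```

```text
[[ 540.  -140.6    8. ]
 [ 529.4 -204.3    8. ]
 [ 395.  -178.6    8. ]
 [ 406.1 -118.7    8. ]] [ 467.59071694 -160.54691622    8.        ] [np.float64(135.7), np.float64(64.5), np.float64(136.8), np.float64(60.8)]
hold ang -0.17562833885090118
[549.20680463 223.08685986  18.        ] [434.91699508 253.83670793  18.        ] 118.35418760698084 [492.06189985 238.46178389  18.        ] 2.8787650549708608
221 222 [487.  238.5  29.9]
217 235 [461.9 244.5  30.5]
225 210 [509.9 231.8  31.8]
410 260 [ 426.9 -121.6    5.3]
418 210 [ 525.7 -138.2    1.2]
```

The plate measures 136 x 63 mm against 136 x 64 given, and the barrel measures 118 mm against 120. The barrel top is at a height of about 30-31 mm, and it should be 31, so the measurements agree. I'll move over the torch and refine with the wrist camera.

Run:
```python
from h import *
a=-0.263+np.pi/2
best=min([a,a-np.pi],key=lambda x:abs((ctrl.solve_ik([492,238.5,200],down(x)) if ctrl.solve_ik([492,238.5,200],down(x)) is not None else [9]*6)[5]))
for x in (a,a-np.pi): print(x,ctrl.solve_ik([492,238.5,200],down(x)))
print(best)
ctrl.move_ptp([492,238.5,200],down(best))
C=wcam();np.savez("w1.npz",R=C["R"],t=C["t"])
p,d=optics.grab_frame("wrist");cv2.imwrite("pics/w1.png",p[:,:,::-1])
print(sensors.read_state()["t"])
```

```text
1.3077963267948967 [ 2.93061694e-01  2.00198615e-01  1.67076073e+00 -4.44089210e-16
  1.27063330e+00 -1.01473463e+00]
-1.8337963267948965 [ 2.93061694e-01  2.00198615e-01  1.67076073e+00 -4.44089210e-16
  1.27063330e+00  2.12685802e+00]
1.3077963267948967
1.8083
```

View pics/w1.png

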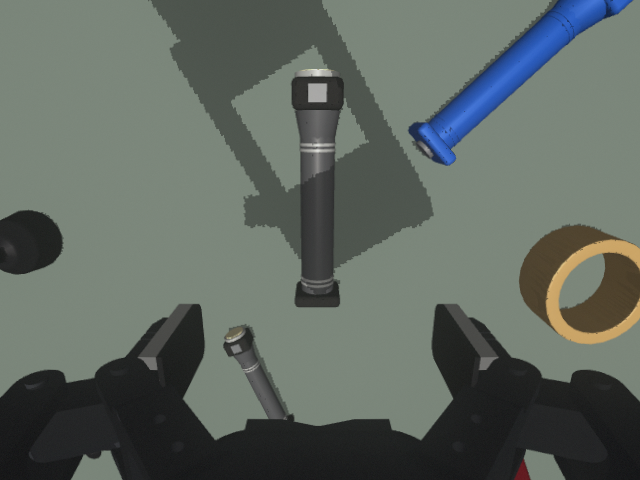

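The wrist view shows the torch nearly centred and aligned. The head end of the barrel is at about (318,138) and the tail end at about (317,286).

Run:
```python
from h import *
z=np.load("w1.npz");C=dict(optics.camera_params("wrist"));C["R"]=z["R"];C["t"]=z["t"]
# barrel width samples: axis from edges, rows 160,270
im=cv2.imread("pics/w1.png");cv2.imwrite("pics/w1c.png",cv2.resize(im[50:320,250:390],None,fx=2.2,fy=2.2,interpolation=cv2.INTER_CUBIC))
B=w(C,(318,138),18);A=w(C,(317.3,284),18)
print(A,B,np.linalg.norm(A-B),(A+B)/2,np.arctan2(*(B-A)[1::-1])-np.pi)
```

```text
[543.76401304 223.74808817  18.        ] [431.0732172  254.66354027  18.        ] 116.85452770337658 [487.41861512 239.20581422  18.        ] -0.2677513485222942
```

View pics/w1c.png

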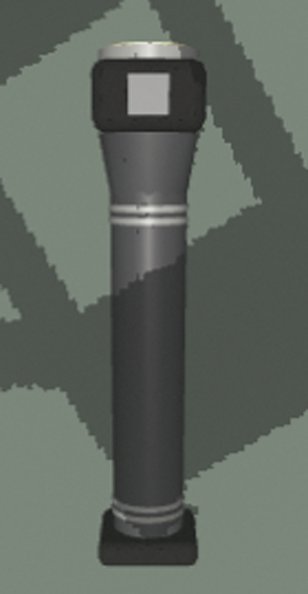

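Run:
```python
from h import *
R=down(-0.266+np.pi/2)
ctrl.move_l([490,238.7,90],R,vel=150)
ctrl.gripper_to(60)
print(ctrl.move_l([490,238.7,28],vel=60,threshold=8))
s=sensors.read_state();print(s["eef_pos"],s["force"])
ctrl.gripper_to(15,force=100)
s=sensors.read_state();print(s["t"],s["grip_width"],s["force"])
ctrl.move_l([490,238.7,130],vel=100)
ctrl.hold(.2)
s=sensors.read_state();print(s["t"],s["grip_width"],s["force"],s["wrist_torque"])
p,d=optics.grab_frame("wrist");cv2.imwrite("pics/w2.png",p[:,:,::-1])
p,d=optics.grab_frame("scene");cv2.imwrite("pics/s2.png",p[:,:,::-1])
```

```text
False
[490.48966091 238.85702272  28.47803567] [ 0.12286774  0.1798875  -0.70353805]
4.675 23.184962987559555 [-1.58985975 -0.21272342  5.107133  ]
6.0417 23.597448852610405 [ 8.86132259e-04 -3.48908832e-01 -2.11540307e+00] [-0.02606945  0.02344397  0.03137869]
```

View pics/w2.png

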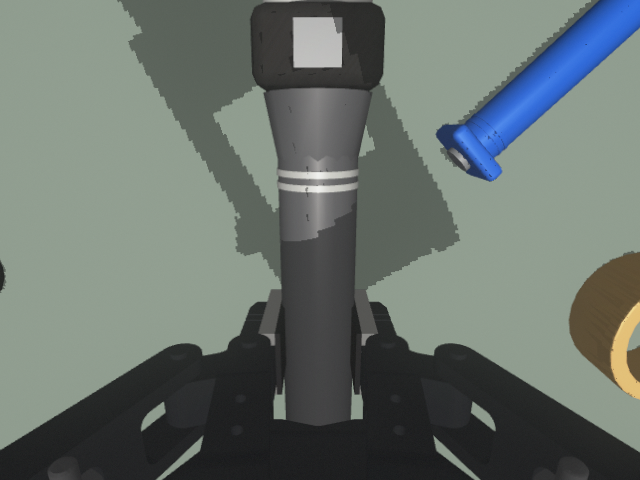

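View pics/s2.png

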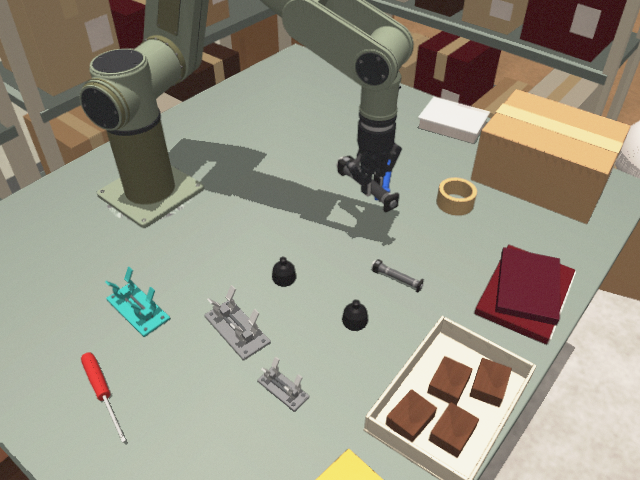

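The torch is held level across its barrel. I'll take a second look at the holder with the wrist camera on the way there.

Run:
```python
from h import *
R=down(-0.176+np.pi/2)
ctrl.move_l([490,238.7,220],vel=150)
ctrl.move_ptp([530,-60,240],R)
ctrl.hold(.2)
C=wcam();np.savez("w3.npz",R=C["R"],t=C["t"])
p,d=optics.grab_frame("wrist");cv2.imwrite("pics/w3.png",p[:,:,::-1]);np.save("w3d.npy",d)
s=sensors.read_state();print(s["t"],s["grip_width"],s["force"],s["eef_pos"])
```

```text
8.3 23.30655050839539 [ 0.01806866  0.66538761 -1.52373001] [530.04382923 -58.86267253 239.88762478]
```

View pics/w3.png

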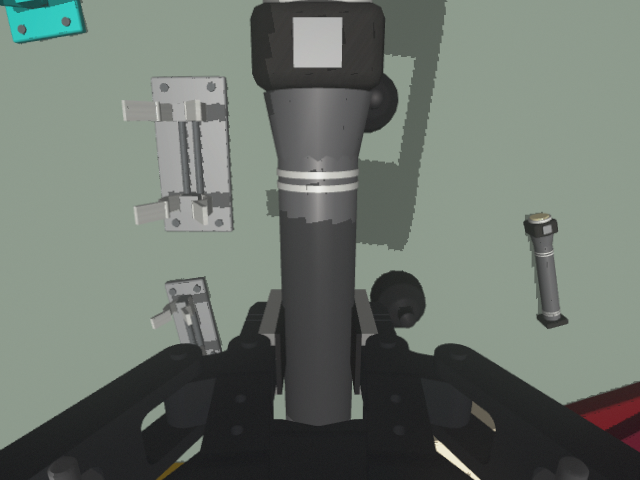

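The wrist view shows the grey holder to the left, with plate corners at about (152,77), (226,76), (233,230) and (164,231).

Run:
```python
from h import *
im=cv2.imread("pics/w3.png");cv2.imwrite("pics/w3c.png",cv2.resize(im[60:250,110:250],None,fx=3,fy=3,interpolation=cv2.INTER_CUBIC))
z=np.load("w3.npz");C=dict(optics.camera_params("wrist"));C["R"]=z["R"];C["t"]=z["t"]
P=np.array([w(C,q,8) for q in[(152,77),(226,76),(233,230),(164,231)]])
print(P.round(1),P.mean(0),[np.linalg.norm(P[i]-P[i-1]).round(1) for i in range(4)])
d=P[0]+P[1]-P[2]-P[3];print("hold ang",np.arctan2(d[1],d[0])-np.pi)
D=np.load("w3d.npy");T=optics.camera_params("wrist")["T_tool_cam"]
for u,v in[(317,200),(317,250),(317,300),(317,350),(317,395),(318,40)]:
    X=T@np.r_[ray(C,(u,v))*D[v,u],1];print(u,v,X[:3].round(1))
# barrel ends along tool x, at axis depth z~10: head ring end v~160
Ct={**C,"R":T[:3,:3].T,"t":-T[:3,:3].T@T[:3,3]}
print(w(Ct,(317.5,163),10.5),w(Ct,(317.5,89),10.5),w(Ct,(282,260),10.5),w(Ct,(354,260),10.5))
```

```text
[[ 394.5 -178.1    8. ]
 [ 405.6 -116.     8. ]
 [ 536.9 -140.8    8. ]
 [ 526.5 -204.7    8. ]] [ 465.91294726 -159.90743234    8.        ] [np.float64(134.7), np.float64(63.1), np.float64(133.6), np.float64(64.8)]
hold ang -0.1924047706491412
317 200 [49.6 -1.4 -2.2]
317 250 [34.  -1.4 -2.6]
317 300 [17.2 -1.5 -2.5]
317 350 [-1.4 -1.5 -2. ]
317 395 [-20.3  -1.5  -1. ]
318 40 [92.5 -1.1 -7.3]
[59.35675284 -1.25244981 10.5       ] [82.00695613 -1.22325493 10.5       ] [ 26.26271755 -13.5813001   10.5       ] [26.23511753 11.33595863 10.5       ]
```

View pics/w3c.png

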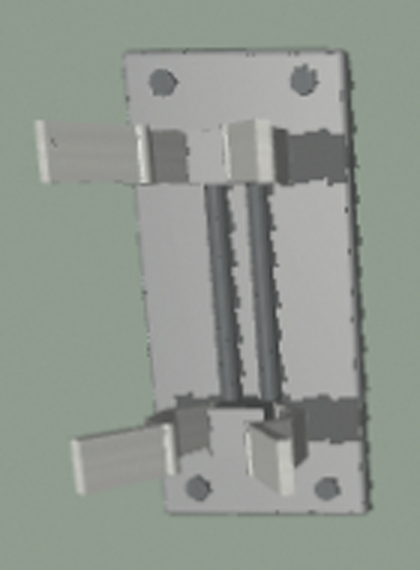

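The two holder estimates agree within 2 mm, giving a centre of about (466.8, -160.2) and an angle of -0.184. The torch axis is about 10.6 mm ahead of the TCP, and the barrel is centred in the jaws. I'll now descend in guarded steps.

Run:
```python
from h import *
R=down(-0.184+np.pi/2)
x,y=466.8,-160.2
ctrl.move_ptp([x,y,180],R)
ctrl.move_l([x,y,100],vel=80)
ctrl.hold(.3)
f0=sensors.read_state()["force"]
for z in (72,69,66,64,62,60):
    hit=ctrl.move_l([x,y,z],vel=25,threshold=40)
    s=sensors.read_state();print(z,hit,s["eef_pos"].round(1),(s["force"]-f0).round(1),np.round(s["wrist_torque"],2),round(s["grip_width"],1))
    if hit: break
print(s["t"])
p,d=optics.grab_frame("scene");cv2.imwrite("pics/s4.png",cv2.resize(p[200:400,120:360],None,fx=3,fy=3)[:,:,::-1])
```

```text
72 False [ 467.  -160.3   72.2] [-0.7  0.9 -0.4] [-0.06 -0.11 -0.02] 22.9
69 False [ 467.5 -160.4   69.4] [-0.   1.5  2.7] [ 0.04 -0.14  0.02] 23.1
66 False [ 468.  -160.8   67.2] [-1.1  2.1  7. ] [ 0.13 -0.03  0.05] 23.1
64 False [ 468.2 -160.9   65.6] [-1.2  1.6  9.4] [ 0.18 -0.06 -0.  ] 23.0
62 False [ 468.5 -160.9   63.8] [-2.9  2.7 10.8] [ 0.23  0.02 -0.02] 23.1
60 False [ 468.7 -161.    61.8] [-1.6  2.8  9.7] [ 0.23 -0.14 -0.01] 23.3
12.8917
```

View pics/s4.png

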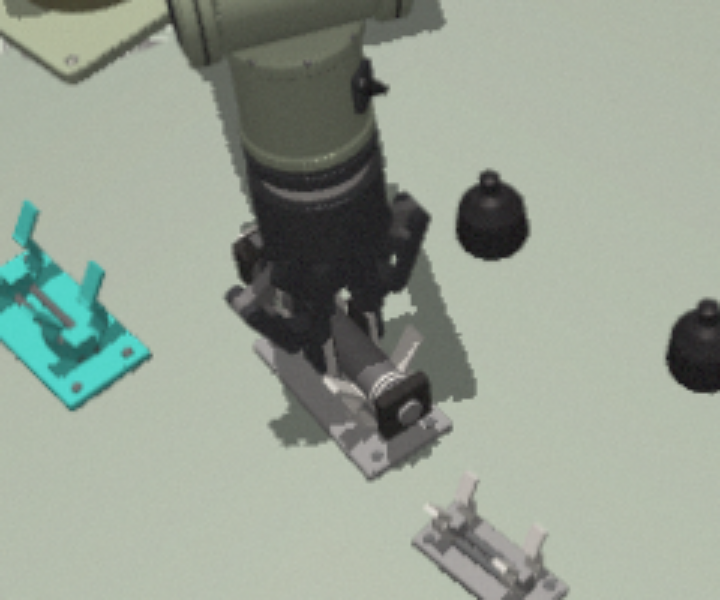

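The torch is entering the mouth squarely, with about 10 N down and little side force. I'll continue pressing.

Run:
```python
from h import *
x,y=466.8,-160.2
for z in (58,56,54,52,50.5,49,47.5,46,44):
    hit=ctrl.move_l([x,y,z],vel=25,threshold=35)
    s=sensors.read_state();print(z,hit,s["eef_pos"].round(1),s["force"].round(1),np.round(s["wrist_torque"],2),round(s["grip_width"],1))
    if hit or s["force"][2]>22: break
print(s["t"])
p,d=optics.grab_frame("scene");cv2.imwrite("pics/s5.png",cv2.resize(p[200:400,120:360],None,fx=3,fy=3)[:,:,::-1])
```

```text
58 False [ 468.8 -161.    59.6] [2.2 0.1 6.2] [ 0.17 -0.24  0.03] 23.1
56 False [ 468.7 -160.9   57.2] [ 4.2 -0.5  2.8] [ 0.04 -0.68  0.03] 22.9
54 False [ 467.3 -160.4   53.5] [ 5.  -0.4 -4.4] [-0.15 -0.97  0.05] 23.1
52 False [ 466.1 -160.    50.8] [ 4.6 -2.5 -8.8] [-0.23 -0.85 -0.01] 23.1
50.5 False [ 466.2 -160.    50.7] [-0.8 -0.5  3.9] [ 0.05 -0.09 -0.01] 23.0
49 False [ 466.2 -160.1   50.6] [-5.   2.3 15.5] [ 0.4   0.68 -0.01] 23.0
47.5 False [ 466.3 -160.1   50.5] [-8.5  3.5 26.6] [ 0.71  1.3  -0.04] 22.8
14.6917
```

View pics/s5.png

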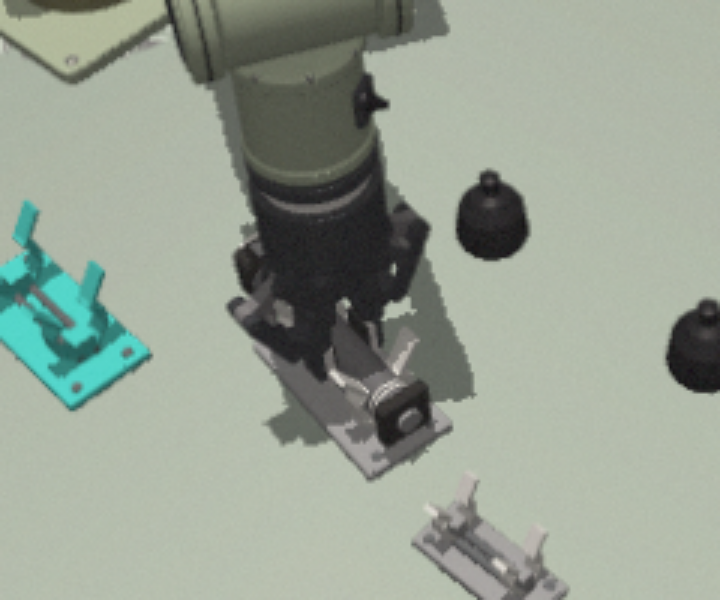

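The snap-in shows as the force going from +10 N to -9 N. It then stopped firmly at TCP 50.6, which matches the predicted home height. I'll release the preload, open, retreat and inspect.

Run:
```python
from h import *
x,y=466.3,-160.1
ctrl.move_l([x,y,50.6],vel=25)
s=sensors.read_state();print(s["force"].round(1))
ctrl.gripper_to(55)
s=sensors.read_state();print(s["force"].round(1),s["grip_width"])
ctrl.move_l([x,y,110],vel=60)
ctrl.move_l([x,y,200],vel=150)
C=wcam();np.savez("w6.npz",R=C["R"],t=C["t"])
p,d=optics.grab_frame("wrist");cv2.imwrite("pics/w6.png",p[:,:,::-1]);np.save("w6d.npy",d)
ctrl.move_ptp([400,120,280],down(-0.184+np.pi/2))
p,d=optics.grab_frame("top");cv2.imwrite("pics/t6.png",cv2.resize(p[180:300,380:500],None,fx=5,fy=5,interpolation=cv2.INTER_CUBIC)[:,:,::-1]);np.save("t6d.npy",d)
p,d=optics.grab_frame("scene");cv2.imwrite("pics/s6.png",cv2.resize(p[220:420,150:390],None,fx=3,fy=3,interpolation=cv2.INTER_CUBIC)[:,:,::-1])
print(sensors.read_state()["t"],sensors.read_state()["force"])
```

```text
[-0.3  1.3  4.1]
[-0.4  1.1  0.2] 55.181065719463156
18.6167 [-0.08298494  0.75741309 -0.01520903]
```

View pics/w6.png

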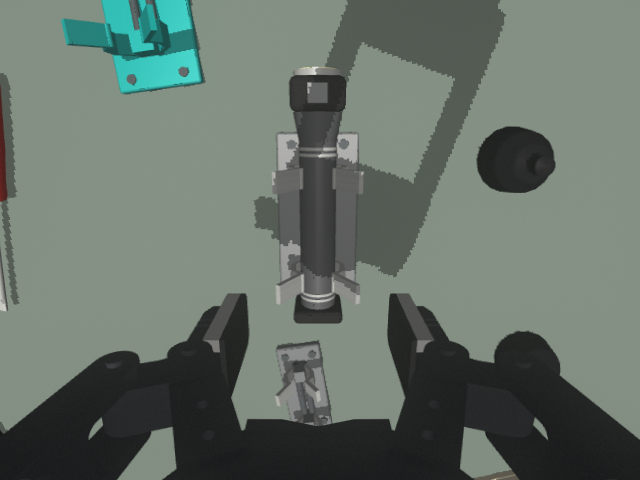

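View pics/t6.png

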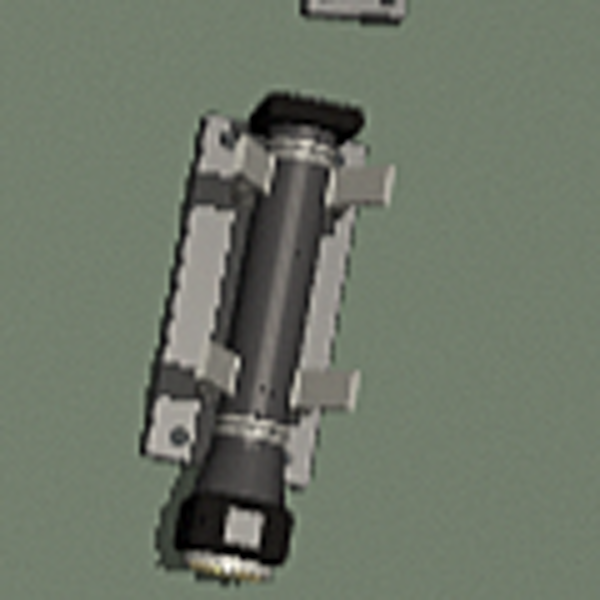

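View pics/s6.png

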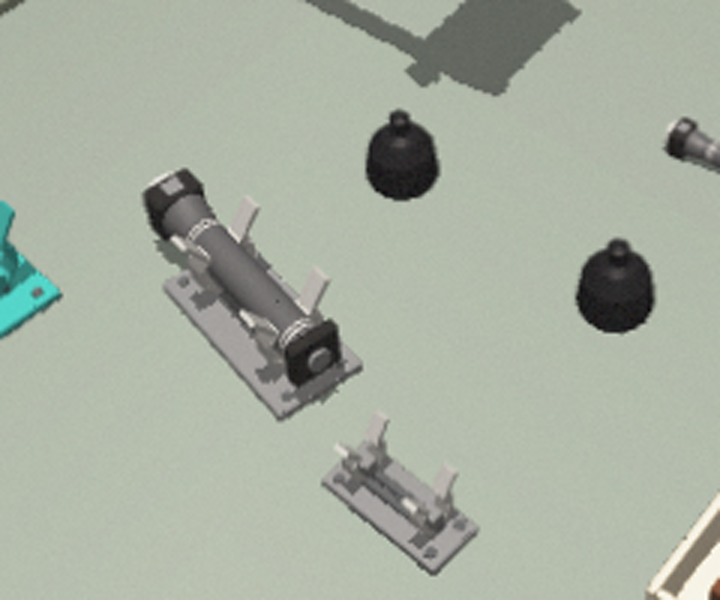

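The torch lies in both clips, centred along the plate. I'll check the height along the barrel, which should read 53 mm on top if it is home, and the offset along the plate.

Run:
```python
from h import *
z=np.load("w6.npz");C=dict(optics.camera_params("wrist"));C["R"]=z["R"];C["t"]=z["t"]
D=np.load("w6d.npy")
for v in(165,185,205,225,245,265,285):
    X=C["R"].T@(ray(C,(318,v))*np.median(D[v-2:v+3,317:320])-C["t"]);print(v,X.round(1))
h=w(C,(318,146),40);t=w(C,(318,306),40);m=(h+t)/2
print(h,t,np.linalg.norm(h-t),m, np.arctan2(*(t-h)[1::-1]))
print([w(C,q,8).round(1) for q in[(277,132),(358,132)]])
```

```text
165 [ 420.  -152.2   53. ]
185 [ 433.2 -154.7   52.2]
205 [ 446.7 -157.2   52.5]
225 [ 460.6 -159.8   52.4]
245 [ 474.7 -162.5   52.9]
265 [ 489.5 -165.2   52.4]
285 [ 504.7 -168.1   52.5]
[ 408.35246078 -150.02573889   40.        ] [ 527.08023819 -172.24069248   40.        ] 120.7882001322606 [ 467.71634948 -161.13321568   40.        ] -0.18496953429748375
[array([ 393.7, -179.1,    8. ]), array([ 405. , -118.3,    8. ])]
```

The barrel top is level at 52.2-53.0 mm, so the axis is about 39.6 mm up. The barrel centre is within about 2 mm of the holder's centre and the angle matches, so I'm handing in.

Run:
```python
from plant import ctrl
ctrl.finish_job()
```

```text
the job is handed in; nothing more can be done
```

I pressed the larger grey torch into the larger grey holder until it was home in both pairs of jaws, then let go, backed the arm clear and handed the job in. The clock stood at about 19 s of the 48 s allowed.

- **Pressing in:** it took about 11 N down before the jaws gave. After the snap-in the torch stopped firmly at the height I had predicted, under a brief 27 N press.
- **Fit:** the last wrist-camera check put the barrel top level at 52.2–53.0 mm, so the axis is about 39.6 mm up. The barrel centre is within about 2 mm of the holder's centre, and the angle matches.
- **Other objects:** I did not reach for the small torch or the look-alikes. I did not measure the small torch's position again at the end.

My position estimates differed by up to 5 mm before the grasp (torch, top against wrist camera) and by about 2 mm for the holder. Both were well within what the task allowed, and no check failed.

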